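# Empty the trimmer's catch tray and hold its access cover shut

### The job

Empty the lead trimmer's catch tray: put the two finished relays into the tote, without dropping them in from above its rim. Turn the quarter-turn button on the tray's ledge so that its wing lines up with the slot in the open access cover, swing the cover down over it and press the cover fully home on its rubber seal; finish while holding it pressed there against its spring, since I will do up the button myself. Leave the other things on the bench where they are.

Things in the scene. Friction and masses are not known exactly. Their poses are not given: they have to be found in the camera images.
- machine: Bench machine that trims relay leads, fixed. Origin: on the bench under the centre of its catch bay, a low grey box 250 (own x) by 200 mm (own y), rim 90 mm high. Beyond it at own +x: a neck (x 125 to 180 mm, 85 mm high) and a white drive housing (x 180 to 320, y -120 to 120 mm, 150 mm high, with a feed stick on top up to 186 mm).
- seal: Black rubber seal on the rim of the bay, fixed to the machine; same origin and axes as the machine. The strip on which the cover's free side closes lies at y 60 mm, its top 96 mm above the bench.
- cover (a joint): Angle (rad) of the access cover about its hinge; 0: shut, flat on the seal; 1.57: upright. Starts at 1.42 to 1.62. The sprung, slightly stiff hinge lifts it again when let go: about 5 N down near its free edge brings it to the seal, 8 to 15 N holds it firmly. Off zero by 0.12 or more: it has stopped on the button's wing because that is not in line with the slot.
- cover_hinge (a point): Middle of the cover's hinge axis, fixed on the machine (machine x 0, y -100 mm, 97.5 mm above the bench). The axis runs along the machine's x; opening swings the free edge up from the +y side.
- cover_press (a point): A good place to push: on the cover's outer face (top when shut), 150 mm from the hinge axis, 60 mm from mid-cover towards machine -x, clear of slot and button. Moves with the cover: own x along the hinge, own y from hinge to free edge, own z out of the outer face. The cover: 3 mm aluminium sheet, 250 mm along the hinge, 205 mm to its free edge, where a 13 mm finger tab turns up.
- cover_slot (a point): Centre of the slot through the cover, on its outer face, 180 mm from the hinge axis, in the middle of the cover. The slot measures 40 mm along the hinge (own x) by 16 mm (own y). Moves with the cover.
- button (a joint): Turn of the quarter-turn button (rad), counter-clockwise seen from above. 0: its wing lies along the machine's x, in line with the cover's slot (within about 0.2 it passes through). Starts at 0.7 to 1.45. Turns both ways, also past 0, with no stop or click there, and stays where it is left (friction about 0.05 N m).
- button_wing (a point): Centre of the button's brass wing, on its turning axis (machine x 0, y 80 mm), 113 mm above the bench. The wing is 32 mm long (own x), 9 mm thick (own y), 20 mm high, its top 123 mm above the bench, on a 9 mm stem on the ledge; the seal beside it is 96 mm high. With the cover shut the wing stands clear above the cover, up to 24 mm.
- relay_a_center (a point): Centre of a finished relay: a blue block 36 mm long (own x) by 28 mm wide (own y) by 22 mm high, 35 g, with trimmed copper blades reaching 26 mm from the centre at its +x end. Lies in the catch tray with its blades roughly towards the ledge; centre 71 mm above the bench.
- relay_b_center (a point): Centre of the other finished relay, same as the first, also in the catch tray.
- tote: Open black tote standing loose on the bench, 240 mm (own x) by 180 mm (own y) by 75 mm high, walls and floor 4 mm, 0.7 kg. Origin: centre of its underside.
- tin: Bystander: small metal tin, 44 mm across, 45 mm high, standing between machine and tote. Origin at the centre of its underside.
- spool: Bystander: spool of solder, 54 mm across, 48 mm high. Origin at the centre of its underside.
- screwdriver: Bystander: screwdriver, 180 mm long, lying on the bench to the right of the machine.
- meter: Bystander: hand-held multimeter, 150 by 75 by 34 mm, lying on the bench beyond the tote's left side.
- board: Bystander: populated green circuit board, 110 by 150 mm, lying on the bench at the left.
- tray_floor (a point): Centre of the catch tray's floor, a black rubber liner 60 mm above the bench; axes as the machine. The open tray measures 234 mm along x and 145 mm along y (machine y -90 to 55 mm), its rim 30 mm above the liner. On its +y side a flat ledge (machine y 55 to 100 mm, 90 mm high) carries the turn button; the access cover is hinged along its -y side.
Mind the look-alikes: they are no part of the job. Leave any green, red or turquoise look-alike of the part that bears relay_b_center alone.

How it is judged (in metres and radians):
On the way, in this order (a step that is already met when the one before it is completed fails the run):
1. both relays lie in the tote, let go, and the button's wing is in line with the slot while the cover still stands open (over 0.6 rad) (x of relay_a_center in the frame of tote between -0.116 and 0.116 m and y of relay_a_center in the frame of tote between -0.086 and 0.086 m and z of relay_a_center in the frame of tote between 0 and 0.055 m and x of relay_b_center in the frame of tote between -0.116 and 0.116 m and y of relay_b_center in the frame of tote between -0.086 and 0.086 m and z of relay_b_center in the frame of tote between 0 and 0.055 m and value of joint button between -0.2 and 0.2 rad and value of joint cover above 0.6 rad and contact force between the fingers and relay_a below 0.1 N and contact force between the fingers and relay_b below 0.1 N and contact force between the fingers and button below 0.1 N), for 0.2 s.
2. the cover is pressed home on its seal (value of joint cover below 0.02 rad and contact force between cover and seal above 1.5 N and contact force between the fingers and cover above 3 N), for 0.2 s.
At the end, for the whole second after the job is handed in: The gripper holds the cover down with over 3 N: shut within 0.02 rad and bearing on the seal with over 1.5 N; the button's wing is in line with the slot within 0.2 rad; both relays rest inside the upright tote (centres within its walls, below 55 mm) (all of step 2 and x of relay_a_center in the frame of tote between -0.116 and 0.116 m and y of relay_a_center in the frame of tote between -0.086 and 0.086 m and z of relay_a_center in the frame of tote between 0 and 0.055 m and x of relay_b_center in the frame of tote between -0.116 and 0.116 m and y of relay_b_center in the frame of tote between -0.086 and 0.086 m and z of relay_b_center in the frame of tote between 0 and 0.055 m and linear speed of each of relay_a, relay_b below 0.05 m/s and angle between tote's own z axis and vertical below 0.1 rad and value of joint button between -0.2 and 0.2 rad); the arm keeps its last pose, push and grip.
It fails at once if another thing on the bench (tin, spool, screwdriver, multimeter or circuit board) moved more than 30 mm (distance of any of tin, spool, screwdriver, meter, board from where it was at the start of the episode above 0.03 m).
It fails at once if a relay falls freely from above the tote's rim (over 1.3 m/s with no finger on it) ((linear speed of relay_a above 1.3 m/s and contact force between the fingers and relay_a below 0.05 N) or (linear speed of relay_b above 1.3 m/s and contact force between the fingers and relay_b below 0.05 N)).
It also fails if it takes over 72 s, if anything falls off the work surface, if the arm or the gripper's body presses on something with over 40 N, if the wrist force passes 120 N, or if a joint passes its speed limit or range.

### The arm

A 6-joint arm with a two-finger parallel gripper is mounted at the origin on the work surface. World frame = base frame: x ahead of the robot, y to its left, z up, the work surface at z = 0. Lengths are in mm, angles in rad, forces in N, time in s.
With the tool pointing down it reaches from about 375 to 825 mm from the base axis. Payload 5.5 kg.
Tool frame: the origin (TCP) lies on the centre line of the jaws, within the pads' length; the fingertips stand 8 mm ahead of it and the grasp point (between the pads) lies 11 mm behind it (ctrl.tip_reach is the z of the fingertips in the tool frame, in mm); z points along the fingers, y is the line along which they close (so a half turn about z gives the same grasp; the last joint's range is limited). The gripper opens to 85 mm and grips with 20 to 120 N. Pads are 22 mm wide; open, the fingers measure 114 mm over their backs; the gripper's body (76 mm by 85 mm) begins 54 mm behind the grasp point. The pads swing forward as they close: fully open they stand 13 mm farther back than shut.
Start: joints at [-1.337, 0.314, -0.047, 1.21, 0, 1.571], TCP at [139.002, -583.672, 239.299] pointing down, gripper open.
Joint ranges: [-2.67, 2.67], [-0.69, 1.73], [-1.03, 1.25], [-2.08, 2.16], [-1.42, 1.45], [-3.14, 3.14]. Speed limits (rad/s): [2.39, 2.39, 3.01, 3.14, 3.14, 3.14].

### API

Orientations are given as a 3x3 rotation matrix whose columns are the frame's x, y, z axes.
In Python, from plant import ctrl, monitor, snapshot, calibration, ticket, spot_in gives the robot as it stands. Calls block until the motion is done:
- ctrl.move_to(position, orientation): joint-space move of the TCP to a pose.
- ctrl.servo_line(position, rotation=None, rate=150): straight line of the TCP; rotation=None keeps the orientation; rate is the mean speed in mm/s.
- ctrl.goto_joints(angles): joint-space move.
- ctrl.gripper_to(opening): opening from 0.0 (shut) to 1.0 (fully open); the grip force is fixed at half the most; returns when the fingers have stopped.
- ctrl.pause(seconds).
- ctrl.inverse_kinematics(position, orientation): joint angles nearest the present ones, or None.
- monitor.state(): the state.
- snapshot(name): name is "scene" or "top" or "wrist"; returns the picture (384x512x3 uint8, red, green, blue); there is no depth.
- calibration(name): a dict with "fx", "fy", "cx", "cy" (pixels), "R" (3x3) and "t" (3): a world point X has camera coordinates R X + t. Camera axes: x right, y down, z forward; pixel columns grow to the right and rows downward; lengths in mm; the calibration is good to about 2 mm. A picture is of the moment at which its call begins: read the wrist's pose just before it. calibration takes no time and is no camera call; for the wrist camera it gives the pose at the moment of the call.
A pose or a line that the arm cannot do raises ctrl.MotionError and nothing moves.
- ticket.close_job(): hands the job in, once; it reports no verdict.
Trained networks look in the newest picture that a camera, given by its name, has taken for a name from the list of things; names that differ only in an ending like _2 or _b are one class to them, and where a whole thing is asked for, a point or a joint stands for the part that bears it (a point fixed in the world has none). Each returns a list of dicts, best first, with "confidence" (0 to 1); they miss things now and then, are a little off and sometimes report something else, mostly with a low value. They report only what shows in the picture. A call takes as long as a camera call. They do not tell look-alikes from the thing itself.
- spot_in(camera, query): "location" ([row, column] as shares, 0 to 1, of the picture: columns of its width, rows of its height, amid what is visible of it).
The state is a dict: "time": time; "q": joint angles; "joint_vel": joint speeds; "joint_efforts": joint torques, N m; "ee_pos": TCP position; "eef_rot": TCP orientation; "ft_force": force on the tool from outside, world axes, zero at the start; "moment": the same for the moment, N m; "width": opening from 0.0 (shut) to 1.0 (fully open).
Only numpy, scipy, OpenCV 4.12 (cv2) and the standard library are available. Lean on these libraries where they do the work, as an engineer would, in place of code of your own. Each camera call takes 0.05 s, during which the arm holds its last target. There are 200 camera calls.

## Working session

There is one attempt and no reset: what is moved stays moved. The work goes in short steps, each a Python script; the robot and the scene stay as the last script left them, time stands still between calls to the robot, and variables do not carry over. Pictures are saved under pics/ and viewed, on a budget of 10 in all, crops included, one or two more only if the job needs it, and the job is handed in when it is done.

```bash
ls; mkdir -p pics; cat > h.py <<'E'
import numpy as np, cv2
from plant import ctrl, monitor, snapshot, calibration, ticket, spot_in
def save(name,img,scale=1,crop=None):
    if crop: r0,r1,c0,c1=crop; img=img[r0:r1,c0:c1]
    img=cv2.resize(img,None,fx=scale,fy=scale,interpolation=cv2.INTER_CUBIC)
    cv2.imwrite('pics/'+name+'.png',img[:,:,::-1])
def at_z(cal,col,row,z):
    d=cal['R'].T@np.array([(col-cal['cx'])/cal['fx'],(row-cal['cy'])/cal['fy'],1.])
    o=-cal['R'].T@cal['t']
    return o+d*(z-o[2])/d[2]
def proj(cal,X):
    c=cal['R']@np.asarray(X,float)+cal['t']
    return np.array([cal['fx']*c[0]/c[2]+cal['cx'],cal['fy']*c[1]/c[2]+cal['cy']])
def down(a): # tool down, closing line y at angle a from world x
    y=np.array([np.cos(a),np.sin(a),0]); z=np.array([0,0,-1.])
    return np.column_stack([np.cross(y,z),y,z])
E
python3 - <<'E'
from h import *
a=snapshot('top');b=snapshot('scene')
save('top',a,1.5);save('scene',b,1.5)
c={n:calibration(n) for n in('top','scene')}
for n in c: print(n,{k:np.round(v,3).tolist() for k,v in c[n].items()})
H={'machine':75,'tote':40,'relay_a_center':78,'button_wing':118,'cover_slot':200,'cover_hinge':97,'tin':45,'spool':48,'screwdriver':10,'meter':30,'board':5}
for q,z in H.items():
  for cam in('top','scene'):
    for d in spot_in(cam,q)[:6]:
        r,cc=d['location'];r*=384;cc*=512
        print(q,cam,round(d['confidence'],2),'px',int(cc),int(r),np.round(at_z(c[cam],cc,r,z)).tolist())
s=monitor.state();print(s['time'],s['eef_rot'],s['width'],s['ft_force'],ctrl.tip_reach)
E
```

```text
pics
top {'fx': 428.744, 'fy': 428.744, 'cx': 249.666, 'cy': 196.603, 'R': [[0.024, -1.0, -0.005], [-0.986, -0.023, -0.167], [0.167, 0.009, -0.986]], 't': [42.005, 609.323, 1407.923]}
scene {'fx': 440.947, 'fy': 440.947, 'cx': 256.385, 'cy': 193.845, 'R': [[0.846, 0.534, -0.0], [0.442, -0.701, -0.56], [-0.299, 0.473, -0.829]], 't': [-525.977, -160.518, 1523.847]}
machine top 0.9 px 332 179 [669.0, -223.0, 75.0]
machine scene 0.92 px 241 283 [694.0, -189.0, 75.0]
machine scene 0.7 px 118 338 [518.0, -471.0, 75.0]
tote top 0.91 px 185 200 [590.0, 275.0, 40.0]
tote top 0.35 px 332 179 [678.0, -228.0, 40.0]
tote scene 0.62 px 288 161 [584.0, 259.0, 40.0]
tote scene 0.49 px 241 285 [689.0, -181.0, 40.0]
tote scene 0.45 px 225 201 [496.0, 20.0, 40.0]
relay_a_center top 0.65 px 305 207 [573.0, -131.0, 78.0]
relay_a_center top 0.5 px 323 193 [619.0, -189.0, 78.0]
relay_a_center scene 0.64 px 186 257 [526.0, -206.0, 78.0]
button_wing top 0.59 px 305 209 [558.0, -125.0, 118.0]
button_wing top 0.52 px 323 195 [607.0, -182.0, 118.0]
button_wing scene 0.51 px 218 237 [580.0, -126.0, 118.0]
button
[... 525 characters left out ...]
er top 0.55 px 332 179 [682.0, -233.0, 10.0]
screwdriver scene 0.93 px 119 340 [495.0, -468.0, 10.0]
meter top 0.73 px 314 197 [612.0, -166.0, 30.0]
meter top 0.67 px 130 194 [609.0, 468.0, 30.0]
meter scene 0.68 px 326 127 [617.0, 467.0, 30.0]
meter scene 0.48 px 177 278 [525.0, -257.0, 30.0]
board top 0.57 px 113 256 [395.0, 518.0, 5.0]
board top 0.37 px 258 232 [492.0, 23.0, 5.0]
board scene 0.74 px 277 99 [390.0, 517.0, 5.0]
board scene 0.27 px 118 339 [491.0, -467.0, 5.0]
1.2 [[ 9.72800372e-01  2.31645064e-01 -2.05446321e-05]
 [ 2.31645064e-01 -9.72800372e-01  9.66469424e-06]
 [-1.77470471e-05 -1.41608808e-05 -1.00000000e+00]] 0.9982010480104745 [ 0.99996585 -0.30567858  0.268247  ] 8.0
```

View pics/top.png

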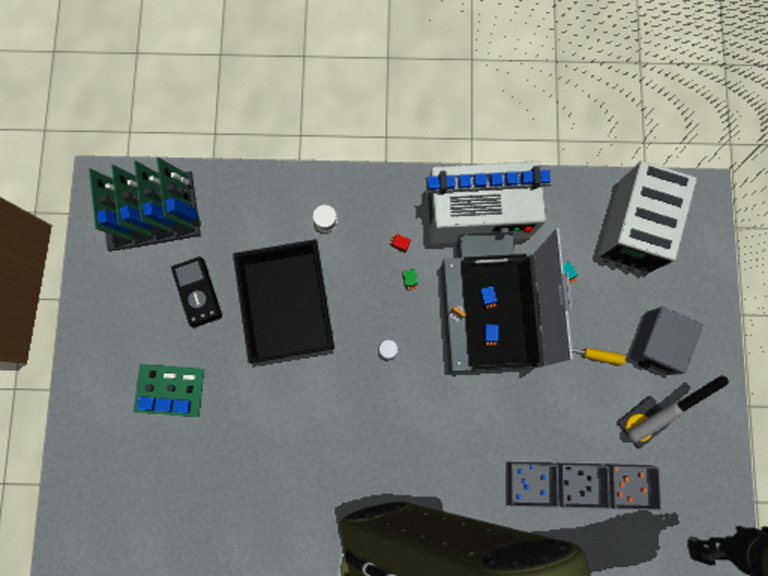

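View pics/scene.png

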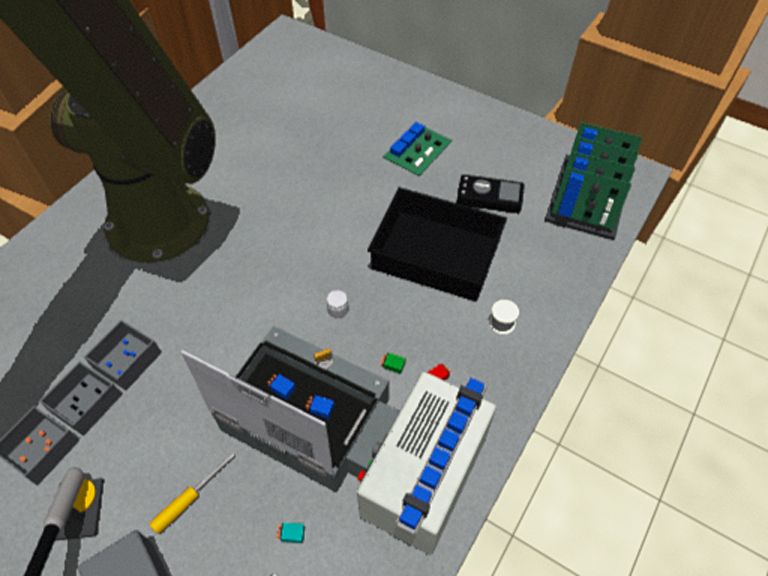

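The top picture (1.5x) shows two blue relays in the tray at (489,296) and (491,333), and the wing at (457,312). The look-alikes outside it are red (400,242), green (410,278) and turquoise (570,271). I'll take the two blue ones in the tray. The scene view agrees. Next is a close look from the wrist camera.

```bash
python3 - <<'E'
from h import *
c=calibration('top')
for n,(u,v,z) in dict(btn=(457,312,113),ledgeTL=(446,262,90),ledgeBL=(449,373,90),relA=(489,296,78),relB=(491,333,78),toteTL=(235,254,75),toteTR=(316,241,75),toteBR=(333,350,75),toteBL=(250,363,75)).items():
    print(n,np.round(at_z(c,u/1.5,v/1.5,z)))
s=monitor.state();p=s['ee_pos'].copy() if hasattr(s['ee_pos'],'copy') else list(s['ee_pos'])
p=np.array(p);p[2]=420
ctrl.servo_line(p,rate=250)
ctrl.move_to([560,-140,400],down(-np.pi/2))
ctrl.pause(.2)
cal=calibration('wrist');im=snapshot('wrist');save('w1',im,1.5);np.savez('w1',im=im,**cal)
print(monitor.state()['time'],-cal['R'].T@cal['t'],cal['R'],cal['fx'])
for q,z in dict(button_wing=123,relay_a_center=82,cover_slot=200).items():
  for d in spot_in('wrist',q)[:4]:
    r,cc=d['location'];r*=384;cc*=512
    print(q,round(d['confidence'],2),int(cc*1.5),int(r*1.5),np.round(at_z(cal,cc,r,z)).tolist())
E
```

```text
btn [ 564. -123.  113.]
ledgeTL [ 680. -102.   90.]
ledgeBL [ 434. -109.   90.]
relA [ 607. -199.   78.]
relB [ 524. -203.   78.]
toteTL [691. 373.  75.]
toteTR [725. 191.  75.]
toteBR [479. 144.  75.]
toteBL [446. 326.  75.]
4.5167 [ 636.36736381 -140.97358541  535.06892455] [[-1.38140936e-03 -9.99999038e-01 -1.23575102e-04]
 [-9.54054903e-01  1.28091491e-03  2.99629106e-01]
 [-2.99628660e-01  5.31807883e-04 -9.54055755e-01]] 298.521405219399
button_wing 0.69 364 222 [570.0, -126.0, 123.0]
relay_a_center 0.74 440 258 [527.0, -204.0, 82.0]
```

View pics/w1.png

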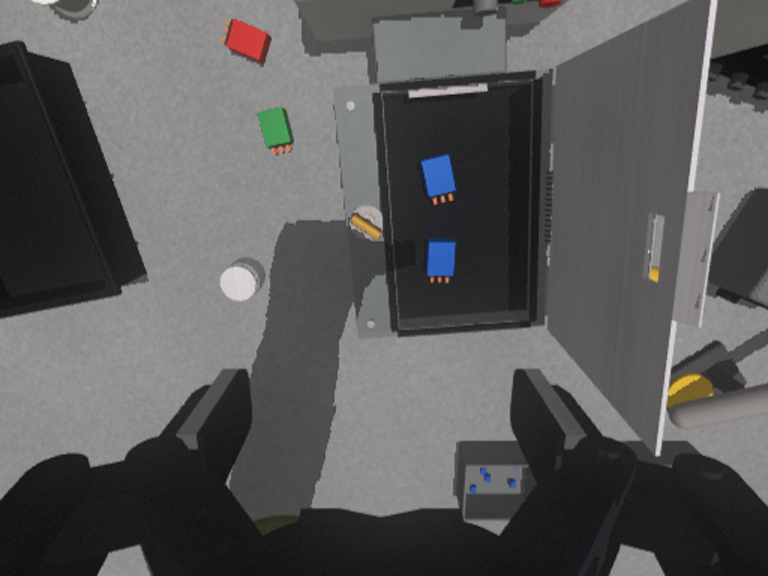

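The picture (1.5x) shows the relays at (438,176) and (440,258), blades towards the robot. The wing runs obliquely from (352,217) to (380,237). The ledge corners are at (334,88) and (358,337).

```bash
python3 - <<'E'
from h import *
d=np.load('w1.npz');im=d['im'];cal={k:d[k] for k in d if k!='im'}
W=lambda u,v,z:at_z(cal,u,v,z)
f=lambda x:np.round(x,1)
h=cv2.cvtColor(im,cv2.COLOR_RGB2HSV)
m=cv2.inRange(h,(100,140,60),(125,255,255))
cs,_=cv2.findContours(m,cv2.RETR_EXTERNAL,cv2.CHAIN_APPROX_NONE)
for c in cs:
    if cv2.contourArea(c)<300: continue
    P=np.array([W(*p[0],82)[:2] for p in c],np.float32)
    print('blue',cv2.boundingRect(c),f(np.array(cv2.minAreaRect(P)[0])),f(np.array(cv2.minAreaRect(P)[1])),cv2.minAreaRect(P)[2])
m=cv2.inRange(h,(12,90,60),(28,255,255));m[:, :225]=0;m[:,265:]=0;m[:135]=0;m[170:]=0
c=max(cv2.findContours(m,0,cv2.CHAIN_APPROX_NONE)[0],key=cv2.contourArea)
P=np.array([W(*p[0],121)[:2] for p in c],np.float32);r=cv2.minAreaRect(P);print('wing',f(np.array(r[0])),r[1:],cv2.boundingRect(c),f(cv2.boxPoints(r)))
g=lambda u,v,z:f(W(u/1.5,v/1.5,z))
for n,a in dict(TL=(334,88,90),BL=(358,337,90),BR=(546,326,90),TR=(553,70,90),innTL=(381,90,90),innBL=(398,332,90)).items(): print(n,g(*a))
for n,q in dict(toteTR=(12,43,75),toteBR=(146,280,75)).items(): print(n,g(*q))
save('w1c',im,4,(80,240,210,390))
E
```

```text
blue (284, 159, 20, 25) [ 528.3 -202.5] [29.9 38.3] 89.9228744506836
blue (280, 103, 24, 29) [ 610.6 -197. ] [36.5 29.4] 13.859858512878418
wing [ 567.7 -127.4] ((31.59763526916504, 11.269095420837402), 55.82992935180664) (233, 142, 21, 18) [[ 554.1 -137.4]
 [ 563.4 -143.7]
 [ 581.2 -117.5]
 [ 571.9 -111.2]]
TL [688.4 -98.6  90. ]
BL [ 441.5 -116.5   90. ]
BR [ 454.  -317.9   90. ]
TR [ 703.1 -297.    90. ]
innTL [ 686.7 -141.6   90. ]
innBL [ 447.3 -159.6   90. ]
toteTR [728.6 197.5  75. ]
toteBR [501.5 110.2  75. ]
```

View pics/w1c.png

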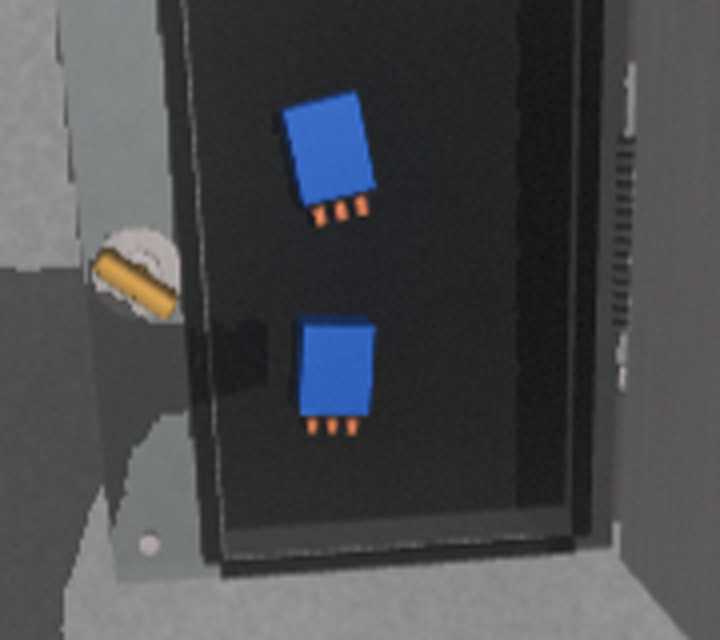

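Machine pose: centre about (571.7, -207.5), yaw about 0.073. The predicted button position is within 2 mm of the measured wing, which stands at about 0.90 rad. Picking both relays now.

```bash
python3 - <<'E'
from h import *
d=np.load('w1.npz');cal={k:d[k] for k in d if k!='im'}
yaw=.073;c=np.array([571.7,-207.5]);ex=np.array([np.cos(yaw),np.sin(yaw)]);ey=np.array([-ex[1],ex[0]])
for th in(1.4,1.5,1.6): 
  p=c+ex*-125+ey*(-100+205*np.cos(th)); s=c+ey*(-100+180*np.cos(th))
  print(th,'corner',proj(cal,[*p,97.5+205*np.sin(th)])*1.5,'slot',proj(cal,[*s,97.5+180*np.sin(th)])*1.5)
tc=np.array([585,258.5]);ty=.19;tx=np.array([np.cos(ty),np.sin(ty)])
def st(n):
    s=monitor.state();print(n,round(s['time'],2),np.round(s['ee_pos'],1),round(s['width'],3),np.round(s['ft_force'],1))
for xy,a,off in(([528.3,-202.5],0,-48),([610.6,-197],.242,48)):
    ctrl.gripper_to(.6)
    ctrl.move_to([*xy,170],down(-np.pi/2+a))
    ctrl.servo_line([*xy,70.5],rate=120); st('at')
    ctrl.gripper_to(0); st('grip')
    ctrl.servo_line([*xy,210],rate=200); st('lift')
    P=tc+tx*off
    ctrl.move_to([*P,180],down(-np.pi/2+ty))
    ctrl.servo_line([*P,17],rate=130); st('placed')
    ctrl.gripper_to(.6)
    ctrl.servo_line([*P,200],rate=220); st('up')
im=snapshot('top');save('top2',im,2.5,(130,270,140,400))
E
```

```text
1.4 corner [605.74609698 456.7591386 ] slot [609.05799365 252.47023498]
1.5 corner [640.8069334  457.33459266] slot [641.46236849 251.08828372]
1.6 corner [674.73444259 455.71802813] slot [672.78364714 248.99982578]
at 7.03 [ 529.1 -202.7   71.3] 0.601 [-0.5  0.4  1.2]
grip 7.36 [ 529.2 -202.8   71.7] 0.311 [-0.1  0.5  6.8]
lift 8.21 [ 527.6 -202.2  208.7] 0.309 [-0.2 -0.  -1. ]
placed 14.28 [538.6 249.8  17.8] 0.313 [-0.3 -0.1 -0.7]
up 15.62 [537.1 249.1 198.7] 0.599 [-1.2 -0.5  0.1]
at 21.33 [ 611.2 -197.2   71.3] 0.602 [0.5 0.3 0.2]
grip 21.67 [ 611.5 -197.3   71.8] 0.316 [ 0.2 -0.1  5.9]
lift 22.52 [ 609.8 -196.8  208.6] 0.313 [-1.2 -0.3 -1. ]
placed 28.46 [633.  267.9  18. ] 0.314 [-0.3  0.  -0.1]
up 29.8 [631.4 267.3 198.6] 0.604 [-0.9  0.1 -0.4]
```

View pics/top2.png

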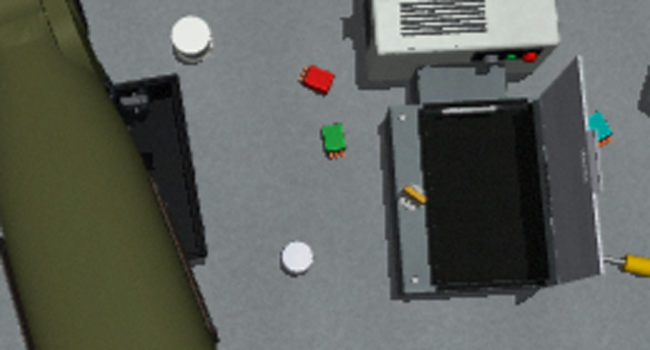

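The tray is empty, though the arm hides the tote here; the cover is at about 1.55 rad. Next I turn the button.

```bash
python3 - <<'E'
from h import *
def st(n):
    s=monitor.state();print(n,round(s['time'],2),np.round(s['ee_pos'],1),round(s['width'],3),np.round(s['ft_force'],1),np.round(s['moment'],2))
xy=[566.8,-127.5];yaw=.073
ctrl.gripper_to(.4)
ctrl.move_to([*xy,170],down(-np.pi/2+.973))
ctrl.servo_line([*xy,108],rate=150);st('at')
ctrl.gripper_to(0);st('grip')
ctrl.servo_line([*xy,108],down(-np.pi/2+yaw+.45),rate=150)
ctrl.servo_line([*xy,108],down(-np.pi/2+yaw),rate=150);ctrl.pause(.1);st('turned')
ctrl.gripper_to(.4);st('open')
ctrl.servo_line([*xy,230],rate=220);st('up')
a=snapshot('top');b=snapshot('scene');w=snapshot('wrist');cal=calibration('wrist')
A=cv2.resize(a[130:270,140:400],None,fx=1.5,fy=1.5);
B=cv2.resize(b[115:265,140:400],None,fx=1.5,fy=1.5)
C=cv2.resize(w,(390,292))
save('chk',np.vstack([np.vstack([A,B])[:,:390]]))
save('w3',w,1.3)
h=cv2.cvtColor(w,cv2.COLOR_RGB2HSV);m=cv2.inRange(h,(12,90,60),(28,255,255))
for c in cv2.findContours(m,0,cv2.CHAIN_APPROX_NONE)[0]:
    if cv2.contourArea(c)<80: continue
    P=np.array([at_z(cal,*p[0],121)[:2] for p in c],np.float32);print(cv2.boundingRect(c),cv2.minAreaRect(P))
E
```

```text
at 34.76 [ 566.9 -127.5  108.3] 0.397 [-0.4  1.3  0.7] [ 0.01 -0.03  0.04]
grip 35.12 [ 566.4 -126.7  109.5] 0.093 [-4.4  3.6  7.1] [0.72 1.   0.03]
turned 36.42 [ 566.3 -126.5  109.5] 0.086 [-5.3  4.2  7.4] [ 0.77  1.15 -0.06]
open 36.79 [ 567.2 -127.7  108.2] 0.399 [ 0.4  0.  -0.4] [-0.02  0.03 -0.03]
up 37.5 [ 566.3 -127.4  228.9] 0.398 [ 0.2 -0.3 -0.5] [0.01 0.01 0.03]
(248, 170, 10, 40) ((567.7360229492188, -126.19947814941406), (34.58828353881836, 7.770041465759277), 4.182617664337158)
```

View pics/chk.png

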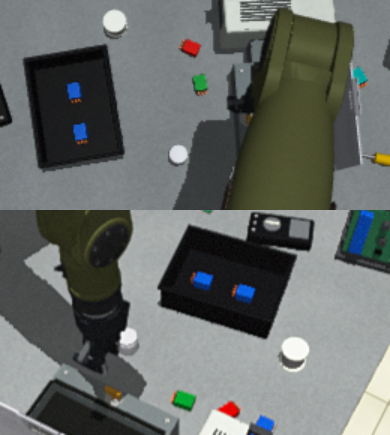

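View pics/w3.png

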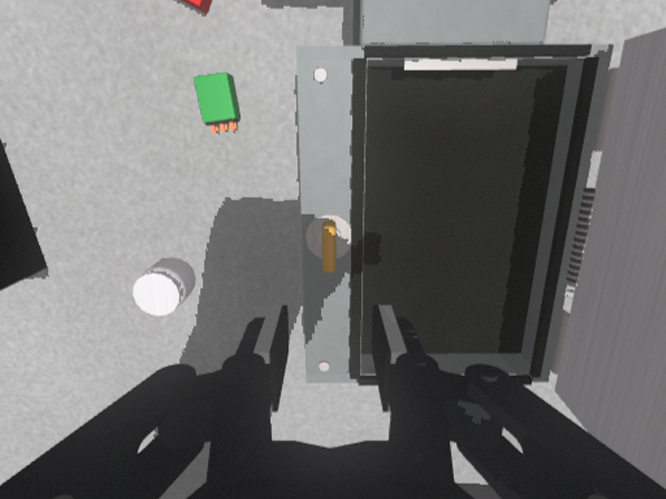

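Both relays lie upright in the tote: top half (73,91) and (80,132), lower half (202,280) and (243,292). The wing measures 4.2°, which equals the machine yaw, so it is aligned. I'll plan the cover swing, check IK first, then close.

```bash
cat > cov.py <<'E'
from h import *
yaw=.073;c=np.array([571.7,-207.5]);ex=np.array([np.cos(yaw),np.sin(yaw),0]);ey=np.array([-ex[1],ex[0],0]);ez=np.array([0,0,1.])
def pose(th,r=160,lift=0,dz=0):
    phi=.6*np.clip(th/1.57,0,1)
    hinge=np.array([*c,97.5])-60*ex-100*ey
    pt=hinge+ey*(r*np.cos(th)-(1.5+lift)*np.sin(th))+ez*(r*np.sin(th)+(1.5+lift)*np.cos(th)+dz)
    f=np.sin(phi)*ey-np.cos(phi)*ez; s=np.cos(phi)*ey+np.sin(phi)*ez
    return pt-8*f-14.5*s, np.column_stack([ex,np.cross(f,ex),f])
def st(n):
    s=monitor.state();print(n,round(s['time'],2),np.round(s['ee_pos'],1),np.round(s['ft_force'],1));return s
E
python3 - <<'E'
from cov import *
ths=np.arange(1.85,-.001,-.185)
P=[pose(t) for t in ths]
top=P[0][0]+[0,0,130]
for p,R in [(top,P[0][1])]+P: 
    q=ctrl.inverse_kinematics(p,R); print(np.round(p),None if q is None else np.round(q,2))
if all(ctrl.inverse_kinematics(p,R) is not None for p,R in [(top,P[0][1])]+P):
    ctrl.gripper_to(0)
    s=monitor.state();ctrl.servo_line([*s['ee_pos'][:2],390],rate=300)
    ctrl.move_to(top,P[0][1]);st('top')
    ctrl.servo_line(P[0][0],P[0][1],rate=200);st('start')
    for p,R in P[1:6]:
        ctrl.servo_line(p,R,rate=150);st('')
    save('sc4',snapshot('scene'),2.5,(130,360,90,380))
E
```

```text
[ 524. -373.  379.] None
[ 524. -373.  249.] [-0.8   0.84  0.67  1.88  0.37  2.17]
[ 522. -345.  255.] [-0.78  0.77  0.57  1.84  0.38  2.2 ]
[ 519. -315.  256.] [-0.74  0.69  0.44  1.75  0.38  2.24]
[ 517. -286.  252.] [-0.69  0.59  0.29  1.63  0.35  2.31]
[ 515. -258.  243.] [-0.64  0.5   0.16  1.52  0.32  2.38]
[ 513. -233.  229.] [-0.58  0.43  0.04  1.41  0.28  2.45]
[ 512. -211.  210.] [-0.53  0.37 -0.07  1.3   0.23  2.52]
[ 510. -193.  188.] [-0.47  0.33 -0.17  1.19  0.18  2.59]
[ 509. -179.  163.] [-0.41  0.3  -0.25  1.08  0.12  2.65]
[ 509. -170.  135.] [-0.36  0.28 -0.33  0.98  0.06  2.71]
[ 509. -166.  107.] [-0.32  0.28 -0.4   0.88  0.    2.75]
```

```bash
python3 - <<'E'
from cov import *
ths=np.arange(1.85,-.001,-.185)
P=[pose(t) for t in ths]
R0=pose(0)[1]
t0=P[0][0]+[0,-15,125]
print(ctrl.inverse_kinematics(t0,R0))
s=monitor.state()
ctrl.gripper_to(0)
ctrl.servo_line([*s['ee_pos'][:2],375],R0,rate=300)
ctrl.move_to(t0,R0);st('top')
ctrl.servo_line(P[0][0],P[0][1],rate=180);st('start')
for p,R in P[1:6]:
    ctrl.servo_line(p,R,rate=150);st('')
save('sc4',snapshot('scene'),2.5,(130,360,90,380))
E
```

```text
[-0.63823487  0.41497804  0.40017506  1.55599335  0.          2.43035778]
top 39.74 [ 524.  -387.3  373.9] [0.3 0.5 0.2]
start 40.59 [ 524.6 -372.8  250.4] [0.  0.1 0.5]
 40.94 [ 522.4 -343.8  258.5] [ 0.4 -0.4  0.5]
 41.29 [ 519.6 -315.2  257.3] [0.2 0.1 0. ]
 41.63 [ 517.3 -286.4  252.5] [ 0.2 -0.4 -0.1]
 41.98 [ 515.2 -259.1  242.9] [ 0.7 -0.6  1.5]
 42.32 [ 513.4 -233.8  228.8] [ 0.3 -0.5  1.6]
```

View pics/sc4.png

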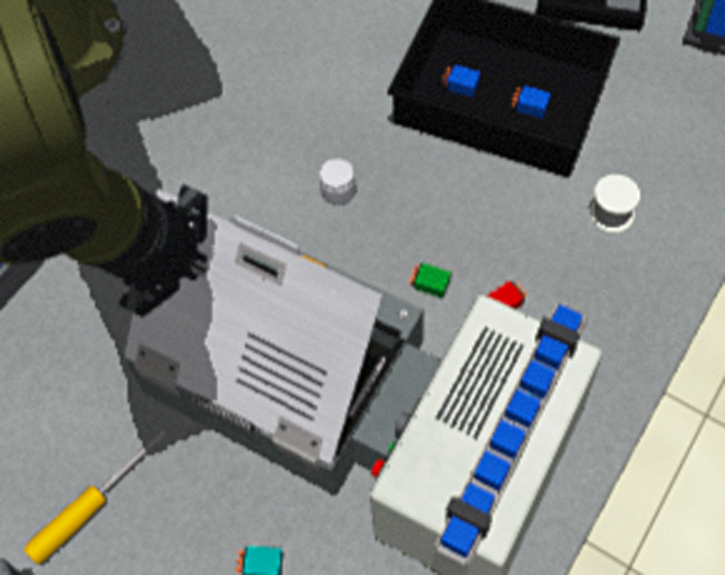

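The cover is swinging down under the fingertips at about 0.95 rad and everything else is in place. I'll continue to the seal and then press until about 12 N.

```bash
python3 - <<'E'
from cov import *
for t in (.74,.555,.37,.185,.04):
    ctrl.servo_line(*pose(t),rate=120);st(round(t,2))
p,R=pose(0); z=p[2]+2
while True:
    ctrl.servo_line([p[0],p[1],z],R,rate=20);ctrl.pause(.15);s=st(round(z,1))
    if s['ft_force'][2]>11 or z<p[2]-8: break
    z-=1 if s['ft_force'][2]<7 else .5
ctrl.pause(.5);st('hold')
save('sc5',snapshot('scene'),2.5,(130,360,90,380))
E
```

```text
0.74 42.76 [ 511.8 -211.6  210.4] [-0.6 -1.3  2.7]
0.56 43.15 [ 510.4 -193.1  188.4] [-2.3 -0.8  2.5]
0.37 43.54 [ 509.4 -179.2  163.3] [-1.  -0.8  2.9]
0.18 43.93 [ 508.8 -170.2  136. ] [-1.1  0.   3.3]
0.04 44.27 [ 508.6 -166.9  113.8] [-1.3  0.6  4.4]
109.0 44.77 [ 508.5 -166.6  109.5] [-2.5  1.2  5.5]
108.0 45.17 [ 508.5 -166.5  108.4] [-2.1  0.4  4.8]
107.0 45.58 [ 508.6 -166.5  107.3] [-2.4  1.   4.9]
106.0 45.98 [ 508.6 -166.6  107. ] [-5.4  1.6 11.8]
hold 46.48 [ 508.5 -166.5  107. ] [-3.4  1.4 12.6]
```

View pics/sc5.png

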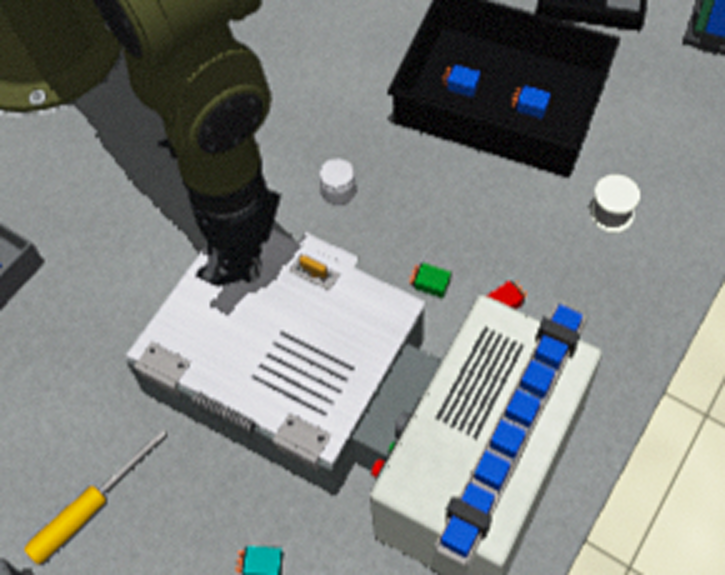

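The wing stands clear through the slot at (312,266). The cover is flat on its seal, and the force jumped from 5 N to 12.6 N at the height expected for a shut cover.

```bash
python3 - <<'E'
from cov import *
ticket.close_job();st('end')
E
```

```text
the job is handed in; nothing more can be done
the job is handed in; nothing more can be done
```

The job is handed in, with the arm still pressing the cover down on its seal. No verdict was reported.

- **Relays:** both blue relays from the catch tray are in the tote. I lowered each one to the floor before letting go, and the pictures show both lying upright.
- **Button:** the wing started about 0.90 rad off and now lines up with the slot. A wrist picture put it at 4.2°, the same as the machine's own angle.
- **Cover:** I swung it down and pressed it home. The push rose from about 5 N to 12.6 N and the fingertips stopped 107.0 mm above the bench, which is the height expected with the cover shut. The last picture shows it flat, with the wing standing clear through the slot.
- **Other things on the bench:** those visible in the last pictures (tin, spool and screwdriver, plus the look-alikes) showed no movement. The multimeter was only partly in view and the board was out of frame, but the arm did not go near either.
- **Time:** about 46.5 s of the 72 s allowed.

No check failed or disagreed. I couldn't read the force on the seal directly: about 7 N is inferred from 12.6 N less the spring's 5 N.

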